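Store lenses in the vacuum pot

ROBOT

A 6-joint arm with a two-finger parallel gripper is mounted at the origin on the work surface. World frame = base frame: x ahead of the robot, y to its left, z up, the work surface at z = 0. Lengths are in m, angles in rad, forces in N, time in s.
With the tool pointing down it reaches from about 0.35 to 0.725 m from the base axis. Payload 4.3 kg.
Tool frame: the origin (TCP) lies at the very end of the fingers, on their centre line; the grasp point (between the pads) lies 19 mm behind it; z points along the fingers, y is the line along which they close (so a half turn about z gives the same grasp; the last joint's range is limited). The gripper opens to 85 mm and grips with 20 to 120 N. Pads are 22 mm wide; open, the fingers measure 114 mm over their backs; the gripper's body (76 mm by 85 mm) begins 54 mm behind the grasp point. The pads swing forward as they close: fully open they stand 13 mm farther back than shut.
Start: joints at [1.155, 0.377, 0.081, 1.274, 0, 1.46], TCP at [0.173, 0.548, 0.231] pointing down, gripper open.
Joint ranges: [-2.72, 2.72], [-0.84, 1.66], [-1.02, 1.22], [-1.77, 2.12], [-1.37, 1.28], [-3.14, 3.14]. Speed limits (rad/s): [2.57, 2.57, 3.14, 3.14, 3.14, 3.14].

INTERFACE

Orientations are given as [roll, pitch, yaw] about the fixed x, y, z axes, in that order (R = Rz(yaw) Ry(pitch) Rx(roll)).
In Python, from rig import arm gives the robot as it stands.
- The arm moves only by the shell command python3 -m crank 'ROWS' [FORCE]. ROWS is JSON, a list of rows, each a list of 7 numbers: the turn, a rotation vector about the tool's x, y, z in degrees, then the shift along the tool's x, y, z in cm, then the closure, from 0 (fully open) to 1 (shut). In form: [[rx, ry, rz, dx, dy, dz, gripper], ...]. A call has 1 to 12 rows; each row is the pose to reach, as a shift and turn from the pose commanded when the call began, along the tool's axes at that moment; what a row does not reach only later rows make up. A row lasts 1/8 s, in which the tool goes at most 62.5 mm and 10.7 degrees, less where a joint would pass 70% of its speed; a pose out of reach is approached as far as the arm can. A call with a gripper value outside its range is refused whole. The fingers move at their own pace and stop on an object; FORCE is the grip in N (left out, the last holds). Time passes only in rows, so rows that repeat a pose let the fingers close. It gives the time, the measured TCP pose, the force, the opening and the grip force at its end, in the units of the state.
- arm.get_obs(): the state, without advancing time (a new reading comes with each control period).
- arm.snapshot(name): name is "scene" or "top" or "wrist"; returns a dict with "pixels" (400x640x3 uint8, blue, green, red), "z_map" (400x640 float32, m along the optical axis (not along the pixel's ray), 0 where there is no reading), "fx", "fy", "cx", "cy" (pixels), "position" and "rotation" of the camera in the world; the wrist camera has in their place "hand_eye" (4x4, takes a point from camera to tool coordinates, whose origin is the TCP and whose axes are the flange's). Camera axes: x right, y down, z forward; pixel columns grow to the right and rows downward; lengths in m; the calibration is good to about 2 mm. A picture is of the moment at which its call begins: read the wrist's pose just before it.
- arm.close_job(): hands the job in; it is judged then, once.
The state is a dict: "time": time; "joint_pos": joint angles; "qd": joint speeds; "joint_efforts": joint torques, N m; "ee_pos": TCP position; "eef_rot": TCP orientation; "wrist_force": force on the tool from outside, world axes, zero at the start; "moment": the same for the moment, N m; "finger_gap": opening from 0.0 (shut) to 1.0 (fully open); "gripper_force": force on a finger pad.
Only numpy, scipy, OpenCV 4.12 (cv2) and the standard library are available. Lean on these libraries where they do the work, as an engineer would, in place of code of your own. Each camera call takes 0.05 s, during which the arm holds its last target. There are 200 camera calls.

TASK

Take the loose lid off the round metal pot, stand every camera lens from the bench upright, glass up, in the pot, and then set the lid back on so that it sits fully home and level. Then give the hand pump beside the pot two full strokes, each right down to the stop and back up, with the lid staying seated. Leave the jar, the mug and the tape roll where they are.

Things in the scene. Friction and masses are not known exactly. Their poses are not given: they have to be found in the camera images.
- station: fixed vacuum storage station: grey base plate 80 x 280 x 8 mm with an open round aluminium pot and, 175 mm from the pot's axis along the station's -y, an upright hand pump (dark cylinder 58 mm diameter, top 74 mm above the bench) with a black plunger head. Origin: on the bench under the pot's axis; z up, y from pump to pot. Place and yaw vary.
- pot_rim (a point): centre of the pot's mouth, 92 mm above the bench; the pot is 190 mm outside and 180 mm inside diameter (wall 5 mm), z up.
- pot_floor (a point): centre of the pot's inner floor, 14 mm above the bench (78 mm below the rim); up to four lenses stand on it side by side. z up.
- lid: loose round lid, 0.4 kg, on the pot at the start: grey flange disc 204 mm diameter, 8 mm thick; under it a black bevelled boss 172 mm diameter, 8 mm deep, that drops inside the pot's mouth with 4 mm of play all round; on top in the middle a black round knob 30 mm diameter, 38 mm high. Origin: centre of the boss's underside, z up through the knob.
- lid_seat (a point): centre of the flange's underside, 8 mm above the lid's origin; when the lid is fully home it lies at the height of pot_rim. The bench left (+y) of the pot, nearer the robot than the mug, is clear for laying the lid down.
- lid_knob (a point): centre of the top of the lid's knob, 54 mm above the lid's origin (the knob's foot, on the flange, is 38 mm lower).
- plunger (a joint): travel of the pump's plunger in m: 0 = up at rest, grows as it is pressed straight down, stop at 0.025. Sprung: about 3 N to start, about 11 N at the stop; it rises again by itself when let go.
- plunger_top (a point): centre of the top face of the plunger head (a disc 52 mm diameter, 12 mm thick); 115 mm above the bench at rest, 90 mm at the stop.
- lens1: a stepped round camera lens assembly standing on its wide end: lower housing 54 mm diameter and 34 mm high, above it a barrel 38 mm diameter and 28 mm high with the glass in its top; 62 mm tall in all, about 0.16 kg. Origin: centre of its underside, z up through the glass. May be absent (None).
- lens2: a stepped round camera lens assembly standing on its wide end: lower housing 54 mm diameter and 34 mm high, above it a barrel 38 mm diameter and 28 mm high with the glass in its top; 62 mm tall in all, about 0.16 kg. Origin: centre of its underside, z up through the glass. May be absent (None).
- lens3: a stepped round camera lens assembly standing on its wide end: lower housing 54 mm diameter and 34 mm high, above it a barrel 38 mm diameter and 28 mm high with the glass in its top; 62 mm tall in all, about 0.16 kg. Origin: centre of its underside, z up through the glass. May be absent (None).
- lens4: a stepped round camera lens assembly standing on its wide end: lower housing 54 mm diameter and 34 mm high, above it a barrel 38 mm diameter and 28 mm high with the glass in its top; 62 mm tall in all, about 0.16 kg. Origin: centre of its underside, z up through the glass. May be absent (None).
- jar: bystander: white screw-top jar with steel cap, 64 mm diameter, 85 mm tall; origin at the centre of its underside. Leave alone.
- mug: bystander: white mug 80 mm diameter, 90 mm tall; origin at the centre of its underside. Leave alone.
- tape: bystander: roll of tape 100 mm diameter, 24 mm high, lying flat; origin at the centre of its underside. Leave alone.

How it is judged:
On the way, in this order (a step that is already met when the one before it is completed fails the run):
1. every lens stands upright on the pot's floor (horizontal distance between each of lens1, lens2, lens3, lens4 and pot_floor below 0.07 m and z of lens1 in the frame of pot_floor between -0.006 and 0.006 m and angle between each of lens1, lens2, lens3, lens4's own z axis and vertical below 0.12 rad and z of lens2 in the frame of pot_floor between -0.006 and 0.006 m and z of lens3 in the frame of pot_floor between -0.006 and 0.006 m and z of lens4 in the frame of pot_floor between -0.006 and 0.006 m), for 0.2 s.
2. the lid is seated level on the pot and let go (horizontal distance between lid_seat and pot_rim below 0.008 m and z of lid_seat in the frame of pot_rim between -0.003 and 0.0025 m and angle between lid's own z axis and vertical below 0.025 rad and contact force between the fingers and lid below 0.2 N), for 0.3 s.
3. first stroke: plunger down to its stop, lid seated (horizontal distance between lid_seat and pot_rim below 0.008 m and z of lid_seat in the frame of pot_rim between -0.003 and 0.0025 m and angle between lid's own z axis and vertical below 0.025 rad and value of joint plunger above 0.0225 m), for 0.05 s.
4. plunger back up (horizontal distance between lid_seat and pot_rim below 0.008 m and z of lid_seat in the frame of pot_rim between -0.003 and 0.0025 m and angle between lid's own z axis and vertical below 0.025 rad and value of joint plunger below 0.005 m), for 0.05 s.
5. second stroke: plunger down to its stop, lid seated (all of step 3), for 0.05 s.
At the end, for the whole second after the job is handed in: All lenses stand upright (within 0.12 rad) on the pot's floor, the lid is seated on the rim (within 8 mm of the pot's axis, within 2.5 mm of fully down, tilt under 0.025 rad) and at rest, and the plunger is back up (within 5 mm) (all of step 1 and all of step 4 and linear speed of lid below 0.02 m/s); the robot touches nothing.
It fails at once if the jar is shoved more than 30 mm or tipped (distance of jar from where it was at the start of the episode above 0.03 m or angle between jar's own z axis and vertical above 0.4 rad).
It fails at once if the mug is shoved more than 30 mm or tipped (distance of mug from where it was at the start of the episode above 0.03 m or angle between mug's own z axis and vertical above 0.4 rad).
It fails at once if the tape is shoved more than 30 mm or tipped (distance of tape from where it was at the start of the episode above 0.03 m or angle between tape's own z axis and vertical above 0.4 rad).
Of lens1, lens2, lens3, lens4 only 2 to 4 are there at a start; the rules pass over those that are not, and their reading is None.
At some moment in a run one of lens1, lens2, lens3, lens4, lid may be knocked a few centimetres aside while the robot is not near it.
It also fails if it takes over 210 s, if anything falls off the work surface, if the arm or the gripper's body presses on something with over 40 N, if the wrist force passes 120 N, or if a joint passes its speed limit or range.

## Working session

There is one attempt and no reset: what is moved stays moved. The work goes in short steps, Python scripts to look and compute and a shell command to move; the robot and the scene stay as the last step left them, time stands still between calls to the robot, and variables do not carry over. Pictures are saved under pics/ and viewed, at most 14 in all, crops included, and the job is handed in when it is done.

```bash
mkdir -p pics; ls
cat > h.py <<'E'
import numpy as np, cv2
from scipy.spatial.transform import Rotation as R
from rig import arm
def tool():
    o=arm.get_obs(); T=np.eye(4); T[:3,:3]=R.from_euler('xyz',o['eef_rot']).as_matrix(); T[:3,3]=o['ee_pos']; return T
def snap(n):
    T=tool(); s=arm.snapshot(n)
    if n=='wrist': C=T@np.array(s['hand_eye'])
    else:
        C=np.eye(4); r=np.array(s['rotation']); C[:3,:3]=r if r.shape==(3,3) else R.from_euler('xyz',r).as_matrix(); C[:3,3]=s['position']
    z=s['z_map']; v,u=np.mgrid[:z.shape[0],:z.shape[1]]
    P=np.stack([(u-s['cx'])/s['fx']*z,(v-s['cy'])/s['fy']*z,z],-1)@C[:3,:3].T+C[:3,3]
    P[z==0]=np.nan
    return s['pixels'],P,C,s
def delta(p):  # tool-frame shift in cm to bring TCP to world p
    T=tool(); return np.round(T[:3,:3].T@(np.array(p)-T[:3,3])*100,2)
def circ(P,zlo,zhi,c,rad):  # centre via min enclosing circle of points in z range near c
    m=(P[...,2]>zlo)&(P[...,2]<zhi)&(np.hypot(P[...,0]-c[0],P[...,1]-c[1])<rad)
    q=P[m][:,:2].astype(np.float32)
    return (None,0) if len(q)<10 else (np.round(cv2.minEnclosingCircle(q)[0],4),np.round(cv2.minEnclosingCircle(q)[1],4),len(q),np.round(np.median(P[m],0),4))
E
python3 - <<'E'
from h import *
o=arm.get_obs(); print({k:np.round(v,3).tolist() for k,v in o.items()})
for n in ['top','scene']:
    p,P,C,s=snap(n); cv2.imwrite(f'pics/{n}0.png',p); np.save(n,P); print(n,C.round(3).tolist(),s['fx'])
E
```

```text
pics
{'time': 0.0, 'joint_pos': [1.155, 0.378, 0.08, 1.274, 0.0, 1.46], 'qd': [0.0, -0.002, -0.001, -0.002, 0.0, -0.001], 'joint_efforts': [-0.0, -46.36, 26.988, 0.021, -0.0, 0.0], 'ee_pos': [0.173, 0.548, 0.23], 'eef_rot': [-3.14, -0.0, 2.836], 'wrist_force': [-0.374, -0.214, 0.598], 'moment': [-0.015, 0.007, -0.017], 'gripper_force': 0.0, 'finger_gap': 0.999}
top [[-0.029, -0.996, 0.081, 0.485], [-1.0, 0.029, -0.007, -0.017], [0.005, -0.081, -0.997, 1.341], [0.0, 0.0, 0.0, 1.0]] 470.8376760607572
scene [[0.646, 0.587, -0.489, 1.204], [0.763, -0.492, 0.419, -0.529], [0.005, -0.644, -0.765, 1.052], [0.0, 0.0, 0.0, 1.0]] 487.9992578439623
```

View pics/top0.png

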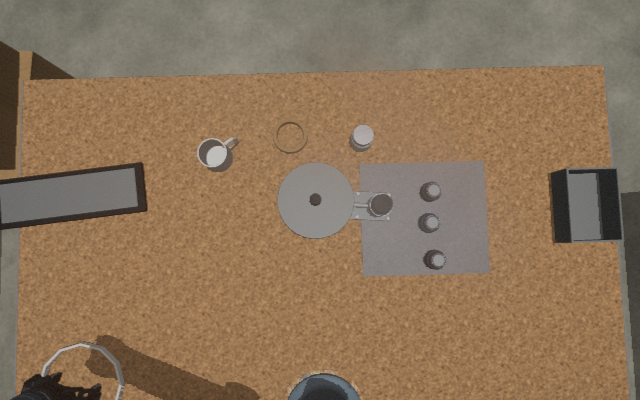

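View pics/scene0.png

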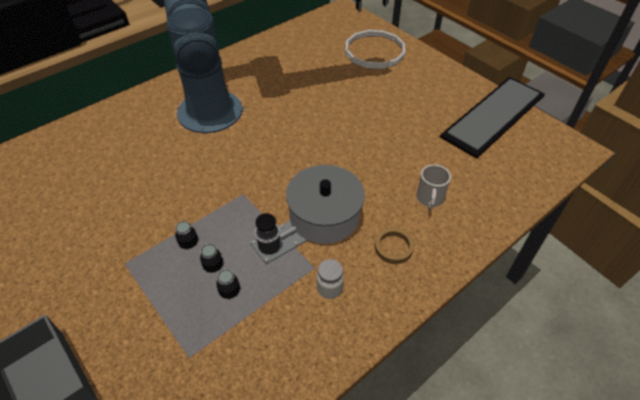

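The top view shows the lid at (316,200), its knob in the middle, the pump at (381,205) and three lenses at (431,190), (429,222) and (435,259). The jar is at (363,137), the tape at (290,137) and the mug at (213,153). In the scene view all three lenses stand upright.

Run:
```python
from h import *
P=np.load('top.npy')
for n,(u,v) in dict(knob=(316,199),pump=(381,203),l1=(432,190),l2=(430,222),l3=(436,259),jar=(363,132),mug=(213,153),tape=(277,137)).items(): print(n,P[v,u].round(4))
k=P[199,316]
print('knob',circ(P,.125,.16,k,.04)); print('flange',circ(P,.09,.106,k,.13))
print('plunger',circ(P,.108,.13,P[203,381],.045))
for u,v in((432,190),(430,222),(436,259)): print('lens',circ(P,.056,.07,P[v,u],.035))
print('mug',circ(P,.03,.1,P[153,213],.09))
```

```text
knob [0.5831 0.0031 0.1383]
pump [ 0.5693 -0.1654  0.1194]
l1 [ 0.6046 -0.3125  0.065 ]
l2 [ 0.5177 -0.3036  0.0619]
l3 [ 0.4175 -0.315   0.0627]
jar [ 0.7651 -0.128   0.0882]
mug [0.7343 0.2964 0.0067]
tape [0.7734 0.1114 0.0171]
knob (array([0.5842, 0.0048]), np.float64(0.0147), 105, array([0.5839, 0.0054, 0.1384]))
flange (array([0.5844, 0.005 ]), np.float64(0.1018), 4392, array([0.5829, 0.0048, 0.1006]))
plunger (array([ 0.569 , -0.1709]), np.float64(0.0261), 300, array([ 0.5688, -0.1704,  0.1158]))
lens (array([ 0.6058, -0.318 ]), np.float64(0.0196), 162, array([ 0.6049, -0.3176,  0.0622]))
lens (array([ 0.5175, -0.31  ]), np.float64(0.0198), 164, array([ 0.5176, -0.3094,  0.0619]))
lens (array([ 0.4147, -0.3215]), np.float64(0.0201), 165, array([ 0.4149, -0.3215,  0.0619]))
mug (array([0.7327, 0.2661]), np.float64(0.0579), 531, array([0.7291, 0.2737, 0.0728]))
```

```bash
python3 -c "
from h import *
print(delta([.584,.005,.2]))"
```

```text
[-55.55 -39.38   3.1 ]
```

```bash
python3 -m crank '[[0,0,-17.5,-55.5,-39.4,3.1,0],[0,0,-17.5,-55.5,-39.4,3.1,0],[0,0,-17.5,-55.5,-39.4,3.1,0],[0,0,-17.5,-55.5,-39.4,3.1,0],[0,0,-17.5,-55.5,-39.4,3.1,0],[0,0,-17.5,-55.5,-39.4,3.1,0],[0,0,-17.5,-55.5,-39.4,3.1,0],[0,0,-17.5,-55.5,-39.4,3.1,0],[0,0,-17.5,-55.5,-39.4,3.1,0],[0,0,-17.5,-55.5,-39.4,3.1,0],[0,0,-17.5,-55.5,-39.4,3.1,0],[0,0,-17.5,-55.5,-39.4,3.1,0]]' 40
python3 - <<'E'
from h import *
p,P,C,s=snap('wrist'); cv2.imwrite('pics/w1.png',p)
c=[.584,.005]
print(tool().round(3).tolist(),C[:3,3],'knob',circ(P,.125,.16,c,.04),'flange',circ(P,.09,.106,c,.13)); print(delta([.584,.005,.106]))
E
```

```text
time: 1.6
ee_pos: [0.5854, 0.002, 0.1988]
eef_rot: [-3.141, -0.001, 3.136]
wrist_force: [-0.6, 0.3, -0.4]
finger_gap: 1.005
gripper_force: 0.0
[[-1.0, 0.003, -0.002, 0.584], [0.003, 1.0, 0.0, 0.004], [0.002, 0.0, -1.0, 0.199], [0.0, 0.0, 0.0, 1.0]] [0.51150077 0.00339174 0.34214317] knob (array([0.5816, 0.0067]), np.float64(0.0151), 1264, array([0.5794, 0.0064, 0.1384])) flange (array([0.5819, 0.0065]), np.float64(0.102), 39189, array([0.5668, 0.0062, 0.1006]))
[-0.01  0.1   9.31]
```

View pics/w1.png

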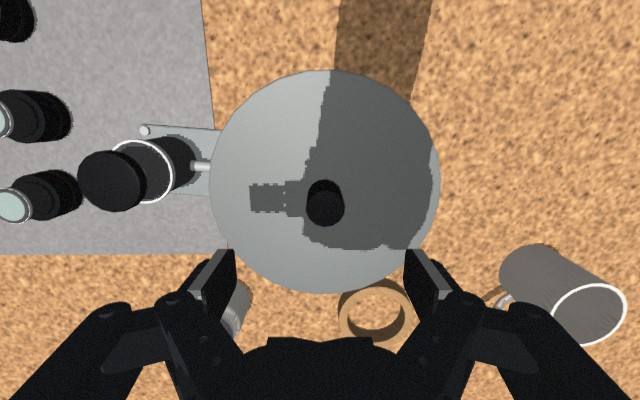

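The wrist view shows the knob at (325,203) roughly centred between the fingers, lid seated and nothing in the way. I'll descend and grip it.

```bash
python3 -m crank '[[0,0,0,0.2,0.2,4,0],[0,0,0,0.2,0.2,7,0],[0,0,0,0.2,0.2,8.8,0],[0,0,0,0.2,0.2,9.3,0],[0,0,0,0.2,0.2,9.3,0.5],[0,0,0,0.2,0.2,9.3,1],[0,0,0,0.2,0.2,9.3,1],[0,0,0,0.2,0.2,9.3,1],[0,0,0,0.2,0.2,9.3,1],[0,0,0,0.2,0.2,9.3,1]]' 60
python3 -m crank '[[0,0,0,0,0,0,1],[0,0,0,0,0,-1,1],[0,0,0,0,0,-3,1],[0,0,0,0,0,-6,1],[0,0,0,0,0,-6,1]]'; python3 -c "
from h import *
print(delta([.45,.28,.16]))"
```

```text
time: 2.9
ee_pos: [0.5825, 0.0059, 0.1088]
eef_rot: [-3.138, 0.002, 3.14]
wrist_force: [-1.7, -3.7, 6.5]
finger_gap: 0.33
gripper_force: 59.7
time: 3.52
ee_pos: [0.5834, 0.0079, 0.1694]
eef_rot: [3.141, 0.004, 3.141]
wrist_force: [0.2, -0.1, -4.8]
finger_gap: 0.336
gripper_force: 60.2
[13.35 27.21  0.91]
```

```bash
python3 -m crank '[[0,0,0,2,4,0,1],[0,0,0,4.5,9,0,1],[0,0,0,6.8,13.6,0,1],[0,0,0,9,18,0,1],[0,0,0,11.3,22.6,0,1],[0,0,0,13.3,27.2,1,1],[0,0,0,13.3,27.2,5,1],[0,0,0,13.3,27.2,9,1],[0,0,0,13.3,27.2,12,1],[0,0,0,13.3,27.2,13.5,1],[0,0,0,13.3,27.2,13.9,1],[0,0,0,13.3,27.2,13.9,1]]'
```

```text
time: 5.03
ee_pos: [0.4494, 0.2799, 0.0288]
eef_rot: [3.141, 0.001, 3.141]
wrist_force: [-0.6, -0.4, -4.6]
finger_gap: 0.329
gripper_force: 60.7
```

```bash
python3 -m crank '[[0,0,0,0,0,0.3,1],[0,0,0,0,0,0.5,1],[0,0,0,0,0,0.5,1]]'
python3 -m crank '[[0,0,0,0,0,0,0],[0,0,0,0,0,0,0],[0,0,0,0,0,0,0],[0,0,0,0,0,-1,0],[0,0,0,0,0,-5,0],[0,0,0,0,0,-10,0],[0,0,0,0,0,-16,0],[0,0,0,0,0,-16,0],[0,0,0,0,0,-16,0]]'
python3 - <<'E'
from h import *
p,P,C,s=snap('wrist'); cv2.imwrite('pics/w2.png',p)
print('lid',circ(P,.045,.07,[.45,.28],.05),circ(P,.008,.025,[.45,.28],.12))
p,P,C,s=snap('top'); np.save('top1',P)
print('rim',circ(P,.086,.098,[.583,.005],.12))
print('lid',circ(P,.045,.07,[.45,.28],.05))
for c in((.606,-.318),(.5175,-.31),(.4147,-.3215)): print('lens',circ(P,.056,.07,c,.05))
print(delta([.605,-.318,.16]))
E
```

```text
time: 5.4
ee_pos: [0.45, 0.2803, 0.0248]
eef_rot: [3.14, 0.003, 3.141]
wrist_force: [-1.6, 1.1, 4.2]
finger_gap: 0.334
gripper_force: 61.5
time: 6.52
ee_pos: [0.4489, 0.2796, 0.1835]
eef_rot: [3.141, 0.001, 3.141]
wrist_force: [-0.6, 0.7, -0.6]
finger_gap: 0.999
gripper_force: 0.0
lid (array([0.4489, 0.2814]), np.float64(0.0149), 715, array([0.4479, 0.2812, 0.0544])) (array([0.4493, 0.2815]), np.float64(0.102), 24817, array([0.4369, 0.2813, 0.0166]))
rim (array([0.5832, 0.0034]), np.float64(0.095), 425, array([0.5868, 0.0041, 0.092 ]))
lid (array([0.4589, 0.2779]), np.float64(0.0089), 16, array([0.4616, 0.2788, 0.0553]))
lens (array([ 0.6064, -0.318 ]), np.float64(0.0203), 160, array([ 0.605 , -0.3184,  0.0626]))
lens (array([ 0.5174, -0.3103]), np.float64(0.0197), 161, array([ 0.5176, -0.3093,  0.0623]))
lens (array([ 0.4149, -0.3215]), np.float64(0.0198), 165, array([ 0.4149, -0.3206,  0.0623]))
[-15.76 -59.7    2.21]
```

```bash
python3 -m crank '[[0,0,0,-15.7,-59.8,1,0],[0,0,0,-15.7,-59.8,1,0],[0,0,0,-15.7,-59.8,1,0],[0,0,0,-15.7,-59.8,1,0],[0,0,0,-15.7,-59.8,1,0],[0,0,0,-15.7,-59.8,1,0],[0,0,0,-15.7,-59.8,1,0],[0,0,0,-15.7,-59.8,1,0],[0,0,0,-15.7,-59.8,1,0],[0,0,0,-15.7,-59.8,1,0],[0,0,0,-15.7,-59.8,1,0],[0,0,0,-15.7,-59.8,1,0]]' 40
cat > lk.py <<'E'
from h import *
import sys
c=[float(a) for a in sys.argv[1:3]]
p,P,C,s=snap('wrist'); cv2.imwrite('pics/last.png',p)
r=circ(P,.056,.07,c,.05); print('lens',r)
print(tool()[:3,3].round(4)); print(delta([*r[0],.036]))
E
python3 lk.py .605 -.318
```

```text
time: 8.12
ee_pos: [0.6046, -0.3177, 0.1712]
eef_rot: [3.139, -0.003, 3.141]
wrist_force: [0.1, 1.7, 0.6]
finger_gap: 0.999
gripper_force: 0.0
lens (array([ 0.6032, -0.3171]), np.float64(0.0197), 1380, array([ 0.6023, -0.3168,  0.0626]))
[ 0.6048 -0.3171  0.1719]
[ 0.13 -0.03 13.59]
```

```bash
python3 -m crank '[[0,0,0,0.1,0,5,0],[0,0,0,0.1,0,10,0],[0,0,0,0.1,0,13,0],[0,0,0,0.1,0,13.6,0],[0,0,0,0.1,0,13.6,0.5],[0,0,0,0.1,0,13.6,1],[0,0,0,0.1,0,13.6,1],[0,0,0,0.1,0,13.6,1],[0,0,0,0.1,0,13.6,1],[0,0,0,0.1,0,13.6,1]]' 40
python3 -m crank '[[0,0,0,0,0,-1,1],[0,0,0,0,0,-6,1],[0,0,0,0,0,-12,1],[0,0,0,0,0,-18,1],[0,0,0,0,0,-18,1]]'; python3 -c "
from h import *
print(delta([.638,-.007,.2]))"
```

```text
time: 9.43
ee_pos: [0.606, -0.319, 0.0395]
eef_rot: [-3.14, 0.003, 3.141]
wrist_force: [0.5, 1.2, 6.2]
finger_gap: 0.432
gripper_force: 39.7
time: 10.05
ee_pos: [0.6074, -0.3204, 0.2246]
eef_rot: [-3.135, 0.01, 3.141]
wrist_force: [0.4, -0.1, -2.2]
finger_gap: 0.427
gripper_force: 40.8
[-3.01 31.36  2.28]
```

```bash
python3 -m crank '[[0,0,0,-0.5,5,0,1],[0,0,0,-1,11,0,1],[0,0,0,-1.6,17,0,1],[0,0,0,-2.2,23,0,1],[0,0,0,-2.7,28,0,1],[0,0,0,-3,31.3,0,1],[0,0,0,-3,31.3,2,1],[0,0,0,-3,31.3,2,1]]'; python3 -c "
from h import *
print(delta([.638,-.007,.054]))"
```

```text
time: 11.05
ee_pos: [0.6326, -0.0048, 0.1944]
eef_rot: [3.141, -0.006, -3.141]
wrist_force: [-0.2, -0.0, -2.4]
finger_gap: 0.429
gripper_force: 40.9
[-0.63 -0.23 14.04]
```

```bash
python3 -m crank '[[0,0,0,-0.4,-0.2,4,1],[0,0,0,-0.4,-0.2,9,1],[0,0,0,-0.4,-0.2,12,1],[0,0,0,-0.4,-0.2,13.5,1],[0,0,0,-0.4,-0.2,13.9,1],[0,0,0,-0.4,-0.2,13.9,1]]'
```

```text
time: 11.8
ee_pos: [0.6397, -0.0077, 0.0595]
eef_rot: [-3.141, 0.002, 3.141]
wrist_force: [0.8, 0.3, -2.2]
finger_gap: 0.428
gripper_force: 40.9
```

```bash
python3 -m crank '[[0,0,0,0,0,0.3,1],[0,0,0,0,0,0.5,1],[0,0,0,0,0,0.6,1],[0,0,0,0,0,0.6,1]]'
python3 -m crank '[[0,0,0,0,0,0,0.35],[0,0,0,0,0,0,0.35],[0,0,0,0,0,0,0.35],[0,0,0,0,0,-2,0.35],[0,0,0,0,0,-7,0.3],[0,0,0,0,0,-13,0],[0,0,0,0,0,-13,0],[0,0,0,0,0,-13,0]]'
python3 - <<'E'
from h import *
p,P,C,s=snap('wrist'); cv2.imwrite('pics/w3.png',p)
print('lens',circ(P,.070,.084,[.637,-.007],.03),tool()[:3,3])
p,P,C,s=snap('top')
for c in((.5175,-.31),(.4147,-.3215)): print('lens',circ(P,.056,.07,c,.05))
print(delta([.516,-.3095,.175]))
E
```

```text
time: 12.3
ee_pos: [0.6394, -0.0074, 0.0535]
eef_rot: [-3.141, 0.002, 3.141]
wrist_force: [-1.6, 1.4, 5.0]
finger_gap: 0.429
gripper_force: 41.4
time: 13.3
ee_pos: [0.6388, -0.0075, 0.1821]
eef_rot: [3.142, 0.0, 3.141]
wrist_force: [-1.1, -0.4, -0.3]
finger_gap: 1.003
gripper_force: 0.0
lens (array([ 0.6366, -0.0059]), np.float64(0.0197), 1419, array([ 0.6356, -0.006 ,  0.0766])) [ 0.63795676 -0.00740389  0.18092148]
lens (array([ 0.5179, -0.3103]), np.float64(0.0196), 160, array([ 0.5175, -0.3099,  0.0618]))
lens (array([ 0.4152, -0.3216]), np.float64(0.0196), 166, array([ 0.415 , -0.3214,  0.062 ]))
[ 12.14 -30.22   0.56]
```

View pics/w3.png

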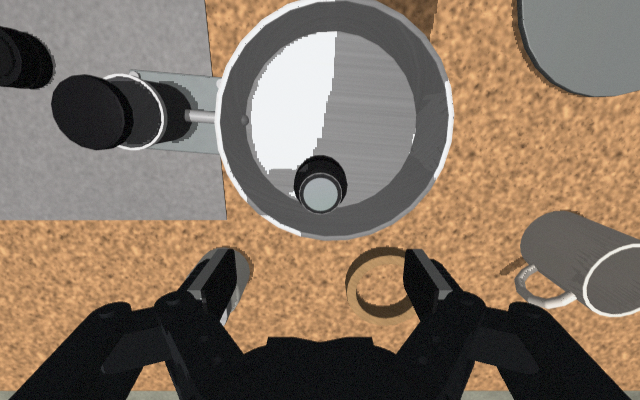

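The lens at (320,190) stands upright on the pot floor, top at 76.6 mm, clear of the wall. On to the second lens.

```bash
python3 -m crank '[[0,0,0,2.4,-6,0,0],[0,0,0,4.8,-12,0,0],[0,0,0,7.2,-18,0,0],[0,0,0,9.6,-24,0,0],[0,0,0,11.5,-28.7,0,0],[0,0,0,12.1,-30.2,0.5,0],[0,0,0,12.1,-30.2,0.5,0],[0,0,0,12.1,-30.2,0.5,0]]'; python3 lk.py .517 -.31
```

```text
time: 14.4
ee_pos: [0.5178, -0.3076, 0.1765]
eef_rot: [3.14, -0.001, -3.14]
wrist_force: [0.2, -0.0, -0.3]
finger_gap: 1.0
gripper_force: 0.0
lens (array([ 0.5154, -0.3088]), np.float64(0.0198), 1324, array([ 0.5141, -0.3087,  0.0626]))
[ 0.5182 -0.3076  0.1769]
[ 0.27 -0.14 14.09]
```

```bash
python3 -m crank '[[0,0,0,0.2,-0.2,5,0],[0,0,0,0.2,-0.2,10,0],[0,0,0,0.2,-0.2,13,0],[0,0,0,0.2,-0.2,13.8,0],[0,0,0,0.2,-0.2,13.8,0.5],[0,0,0,0.2,-0.2,13.8,1],[0,0,0,0.2,-0.2,13.8,1],[0,0,0,0.2,-0.2,13.8,1],[0,0,0,0.2,-0.2,13.8,1],[0,0,0,0.2,-0.2,13.8,1]]' 40
python3 -m crank '[[0,0,0,0,0,-1,1],[0,0,0,0,0,-6,1],[0,0,0,0,0,-12,1],[0,0,0,0,0,-17,1],[0,0,0,0,0,-17,1],[0,0,0,0,0,-17,1]]'; python3 -c "
from h import *
print(delta([.583,.03,.2]))"
```

```text
time: 15.7
ee_pos: [0.517, -0.312, 0.0412]
eef_rot: [-3.14, 0.003, 3.141]
wrist_force: [-0.5, 1.8, 6.2]
finger_gap: 0.424
gripper_force: 39.6
time: 16.45
ee_pos: [0.5152, -0.3113, 0.2088]
eef_rot: [3.141, -0.001, 3.141]
wrist_force: [0.3, 0.2, -1.7]
finger_gap: 0.425
gripper_force: 40.8
[-6.76 34.14  0.89]
```

```bash
python3 -m crank '[[0,0,0,-1,5,0,1],[0,0,0,-2.2,11,0,1],[0,0,0,-3.4,17,0,1],[0,0,0,-4.6,23,0,1],[0,0,0,-5.8,29,0,1],[0,0,0,-6.7,33,0,1],[0,0,0,-6.7,34.1,0,1],[0,0,0,-6.7,34.1,0,1],[0,0,0,-6.7,34.1,3,1],[0,0,0,-6.7,34.1,7,1],[0,0,0,-6.7,34.1,7,1],[0,0,0,-6.7,34.1,7,1]]'
```

```text
time: 17.95
ee_pos: [0.583, 0.0284, 0.1402]
eef_rot: [-3.141, 0.0, 3.14]
wrist_force: [0.2, -0.2, -2.0]
finger_gap: 0.429
gripper_force: 40.9
```

```bash
python3 -m crank '[[0,0,0,0,0.1,3,1],[0,0,0,0,0.1,6,1],[0,0,0,0,0.1,7.7,1],[0,0,0,0,0.1,8.2,1],[0,0,0,0,0.1,8.5,1],[0,0,0,0,0.1,8.6,1],[0,0,0,0,0.1,8.6,1]]'
python3 -m crank '[[0,0,0,0,0,0,0.35],[0,0,0,0,0,0,0.35],[0,0,0,0,0,0,0.35],[0,0,0,0,0,-2,0.35],[0,0,0,0,0,-7,0.3],[0,0,0,0,0,-13,0],[0,0,0,0,0,-13,0],[0,0,0,0,0,-13,0]]'
python3 - <<'E'
from h import *
p,P,C,s=snap('wrist'); cv2.imwrite('pics/w4.png',p)
print('lens',circ(P,.070,.084,[.583,.03],.03),circ(P,.070,.084,[.637,-.007],.03),tool()[:3,3])
p,P,C,s=snap('top')
for c in((.4147,-.3215),): print('lens',circ(P,.056,.07,c,.05))
print('lid',circ(P,.045,.07,[.45,.28],.05))
print(delta([.414,-.3215,.175]))
E
```

```text
time: 18.82
ee_pos: [0.5843, 0.0304, 0.0552]
eef_rot: [-3.141, 0.003, 3.141]
wrist_force: [-1.6, 1.4, 5.3]
finger_gap: 0.425
gripper_force: 41.5
time: 19.82
ee_pos: [0.5828, 0.0306, 0.1831]
eef_rot: [3.141, 0.0, 3.141]
wrist_force: [-0.2, 1.1, -0.5]
finger_gap: 1.0
gripper_force: 0.0
lens (array([0.5824, 0.0316]), np.float64(0.0197), 1393, array([0.5815, 0.0321, 0.0766])) (array([ 0.6365, -0.006 ]), np.float64(0.0199), 1208, array([ 0.6351, -0.0055,  0.0766])) [0.58194509 0.03058718 0.18205926]
lens (array([ 0.4153, -0.3209]), np.float64(0.0198), 168, array([ 0.4149, -0.3211,  0.0619]))
lid (array([0.4521, 0.2796]), np.float64(0.0152), 99, array([0.4531, 0.2793, 0.0546]))
[ 16.74 -35.22   0.7 ]
```

```bash
python3 -m crank '[[0,0,0,2.6,-5.5,0,0],[0,0,0,5.2,-11,0,0],[0,0,0,7.8,-16.5,0,0],[0,0,0,10.4,-22,0,0],[0,0,0,13,-27.5,0,0],[0,0,0,15.5,-32.5,0,0],[0,0,0,16.7,-35.2,0.5,0],[0,0,0,16.7,-35.2,0.5,0],[0,0,0,16.7,-35.2,0.5,0]]'; python3 lk.py .4145 -.321
```

```text
time: 21.05
ee_pos: [0.4152, -0.3202, 0.1772]
eef_rot: [3.139, -0.001, 3.142]
wrist_force: [0.4, 0.1, 0.5]
finger_gap: 0.997
gripper_force: 0.0
lens (array([ 0.4126, -0.3205]), np.float64(0.0196), 1322, array([ 0.4119, -0.3202,  0.0626]))
[ 0.4156 -0.32    0.1775]
[ 0.29 -0.07 14.15]
```

```bash
python3 -m crank '[[0,0,0,0.2,-0.2,5,0],[0,0,0,0.2,-0.2,10,0],[0,0,0,0.2,-0.2,13,0],[0,0,0,0.2,-0.2,13.8,0],[0,0,0,0.2,-0.2,13.8,0.5],[0,0,0,0.2,-0.2,13.8,1],[0,0,0,0.2,-0.2,13.8,1],[0,0,0,0.2,-0.2,13.8,1],[0,0,0,0.2,-0.2,13.8,1],[0,0,0,0.2,-0.2,13.8,1]]' 40
python3 -m crank '[[0,0,0,0,0,-1,1],[0,0,0,0,0,-6,1],[0,0,0,0,0,-12,1],[0,0,0,0,0,-17,1],[0,0,0,0,0,-17,1],[0,0,0,0,0,-17,1]]'; python3 -c "
from h import *
print(delta([.528,-.007,.2]))"
```

```text
time: 22.35
ee_pos: [0.4148, -0.3241, 0.042]
eef_rot: [-3.14, 0.003, 3.141]
wrist_force: [0.4, 0.9, 6.4]
finger_gap: 0.427
gripper_force: 39.6
time: 23.1
ee_pos: [0.4133, -0.3232, 0.21]
eef_rot: [3.141, -0.0, 3.141]
wrist_force: [0.4, -0.1, -2.6]
finger_gap: 0.43
gripper_force: 40.8
[-11.45  31.63   1.01]
```

```bash
python3 -m crank '[[0,0,0,-1.8,5,0,1],[0,0,0,-4,11,0,1],[0,0,0,-6,16.5,0,1],[0,0,0,-8,22,0,1],[0,0,0,-10,27.5,0,1],[0,0,0,-11.4,31,0,1],[0,0,0,-11.4,31.6,0,1],[0,0,0,-11.4,31.6,0,1],[0,0,0,-11.4,31.6,3,1],[0,0,0,-11.4,31.6,7,1],[0,0,0,-11.4,31.6,7,1],[0,0,0,-11.4,31.6,7,1]]'
```

```text
time: 24.6
ee_pos: [0.5278, -0.0084, 0.1412]
eef_rot: [-3.141, 0.0, 3.14]
wrist_force: [0.4, 0.1, -1.7]
finger_gap: 0.424
gripper_force: 41.0
```

```bash
python3 -m crank '[[0,0,0,0,0.1,3,1],[0,0,0,0,0.1,6,1],[0,0,0,0,0.1,7.7,1],[0,0,0,0,0.1,8.2,1],[0,0,0,0,0.1,8.5,1],[0,0,0,0,0.1,8.7,1],[0,0,0,0,0.1,8.7,1]]'
python3 -m crank '[[0,0,0,0,0,0,0.35],[0,0,0,0,0,0,0.35],[0,0,0,0,0,0,0.35],[0,0,0,0,0,-2,0.35],[0,0,0,0,0,-7,0.3],[0,0,0,0,0,-13,0],[0,0,0,0,0,-13,0],[0,0,0,0,0,-13,0]]'
python3 - <<'E'
from h import *
p,P,C,s=snap('wrist'); cv2.imwrite('pics/w5.png',p)
for c in((.583,.03),(.637,-.007),(.528,-.007)): print('lens',circ(P,.070,.084,c,.03))
p,P,C,s=snap('top'); cv2.imwrite('pics/top5.png',p)
print('lid',circ(P,.045,.07,[.45,.28],.08))
for c in((.583,.03),(.637,-.007),(.528,-.007)): print('lens',circ(P,.070,.084,c,.03))
print(delta([.45,.28,.18]))
E
```

```text
time: 25.48
ee_pos: [0.5294, -0.0066, 0.056]
eef_rot: [-3.141, 0.004, 3.141]
wrist_force: [-3.5, 1.5, 8.7]
finger_gap: 0.425
gripper_force: 41.9
time: 26.48
ee_pos: [0.5278, -0.0064, 0.1831]
eef_rot: [3.142, 0.0, 3.141]
wrist_force: [0.5, -0.1, -0.7]
finger_gap: 0.999
gripper_force: 0.0
lens (array([0.5824, 0.0315]), np.float64(0.0198), 1201, array([0.5806, 0.0313, 0.0766]))
lens (array([ 0.6365, -0.0052]), np.float64(0.0206), 1047, array([ 0.6344, -0.0059,  0.0765]))
lens (array([ 0.5273, -0.0053]), np.float64(0.0198), 1390, array([ 0.5264, -0.0049,  0.0766]))
lid (array([0.4522, 0.2794]), np.float64(0.0151), 100, array([0.4531, 0.2791, 0.055 ]))
lens (None, 0)
lens (array([ 0.6463, -0.0082]), np.float64(0.0169), 61, array([ 0.65  , -0.0084,  0.0767]))
lens (None, 0)
[ 7.67 28.62  0.2 ]
```

View pics/top5.png

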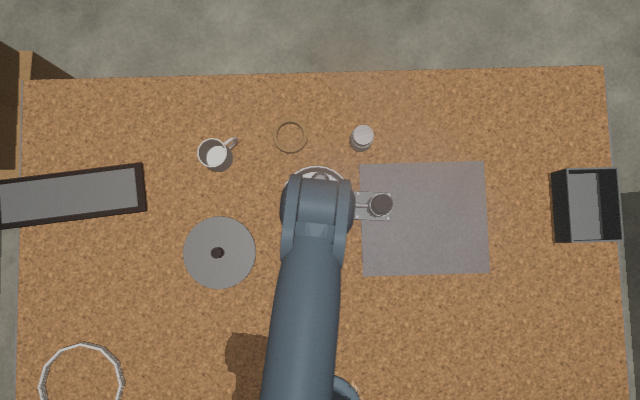

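The bench mat is now empty and the lid lies flat at (218,252). By depth, all three lenses stand upright in the pot with tops at 76.6 mm. Next I'll fetch the lid.

```bash
python3 -m crank '[[0,0,0,1.5,5.5,0,0],[0,0,0,3,11,0,0],[0,0,0,4.5,16.5,0,0],[0,0,0,6,22,0,0],[0,0,0,7.5,27,0,0],[0,0,0,7.7,28.6,0.2,0],[0,0,0,7.7,28.6,0.2,0],[0,0,0,7.7,28.6,0.2,0]]'
python3 - <<'E'
from h import *
p,P,C,s=snap('wrist'); cv2.imwrite('pics/w6.png',p)
r=circ(P,.045,.07,[.45,.28],.05); print('lid',r,circ(P,.008,.025,[.45,.28],.12)); print(delta([r[0][0]+.001,r[0][1]-.0013,.024]),tool()[:3,3])
E
```

```text
time: 27.58
ee_pos: [0.4509, 0.2782, 0.1806]
eef_rot: [-3.14, -0.001, 3.14]
wrist_force: [-0.1, -1.0, 0.6]
finger_gap: 1.001
gripper_force: 0.0
lid (array([0.449 , 0.2813]), np.float64(0.0149), 726, array([0.448 , 0.2816, 0.0545])) (array([0.449 , 0.2814]), np.float64(0.1018), 25381, array([0.4369, 0.2818, 0.0166]))
[ 0.11  0.19 15.7 ] [0.45116099 0.27816793 0.18095838]
```

```bash
python3 -m crank '[[0,0,0,0.1,0.2,5,0],[0,0,0,0.1,0.2,10,0],[0,0,0,0.1,0.2,14,0],[0,0,0,0.1,0.2,15.3,0],[0,0,0,0.1,0.2,15.5,0],[0,0,0,0.1,0.2,15.5,0.5],[0,0,0,0.1,0.2,15.5,1],[0,0,0,0.1,0.2,15.5,1],[0,0,0,0.1,0.2,15.5,1],[0,0,0,0.1,0.2,15.5,1],[0,0,0,0.1,0.2,15.5,1]]' 60
python3 -m crank '[[0,0,0,0,0,-1,1],[0,0,0,0,0,-4,1],[0,0,0,0,0,-9,1],[0,0,0,0,0,-14,1],[0,0,0,0,0,-15,1],[0,0,0,0,0,-15,1],[0,0,0,0,0,-15,1]]'; python3 -c "
from h import *
print(delta([.583,.005,.2]))"
```

```text
time: 29.0
ee_pos: [0.4508, 0.2815, 0.0276]
eef_rot: [-3.141, 0.002, 3.141]
wrist_force: [-0.8, -2.3, 5.6]
finger_gap: 0.335
gripper_force: 59.0
time: 29.88
ee_pos: [0.4481, 0.2808, 0.1738]
eef_rot: [-3.14, -0.004, 3.141]
wrist_force: [-0.5, -0.2, -5.1]
finger_gap: 0.333
gripper_force: 60.3
[-13.49 -27.58  -2.63]
```

```bash
python3 -m crank '[[0,0,0,-1.5,-3,0,1],[0,0,0,-4,-8,0,1],[0,0,0,-6.5,-13.2,0,1],[0,0,0,-9,-18.3,0,1],[0,0,0,-11.5,-23.4,0,1],[0,0,0,-13.2,-26.8,0,1],[0,0,0,-13.5,-27.6,0,1],[0,0,0,-13.5,-27.6,2,1],[0,0,0,-13.5,-27.6,3,1],[0,0,0,-13.5,-27.6,3,1],[0,0,0,-13.5,-27.6,3,1]]'
python3 - <<'E'
from h import *
T=tool(); p,P,C,s=snap('wrist'); cv2.imwrite('pics/w7.png',p)
print(T[:3,3],delta([.5825,.0045,.115]))
print('lid',circ(P,.12,.16,[.583,.005],.12))
m=(P[...,2]>.126)&(P[...,2]<.145)&(np.hypot(P[...,0]-.583,P[...,1]-.005)<.1)
q=P[m]; q=q[np.abs(q[:,2]-np.median(q[:,2]))<.004]; A=np.c_[q[:,:2]-[.583,.005],np.ones(len(q))]; print('plane',np.linalg.lstsq(A,q[:,2],rcond=None)[0])
E
```

```text
time: 31.25
ee_pos: [0.5847, 0.0061, 0.1465]
eef_rot: [3.141, 0.0, -3.141]
wrist_force: [1.3, 0.3, -4.4]
finger_gap: 0.332
gripper_force: 60.5
[0.58468824 0.00607813 0.14650926] [ 0.26 -0.14  3.19]
lid (array([0.5821, 0.0071]), np.float64(0.102), 66846, array([0.5471, 0.0073, 0.1355]))
plane [-0.00225144  0.001271    0.13545424]
```

View pics/w7.png

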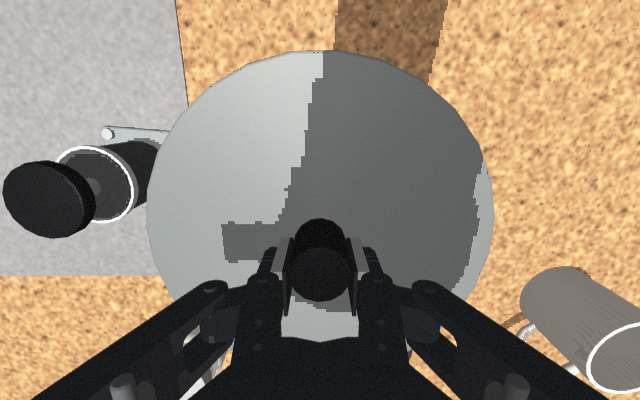

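The lid is held level (flange tilt about 0.003 rad), knob at (320,240), within 1 mm of its original place over the pot. Now I'll lower it.

```bash
python3 -m crank '[[0,0,0,0.1,-0.1,1,1],[0,0,0,0.1,-0.1,2,1],[0,0,0,0.1,-0.1,2.6,1],[0,0,0,0.1,-0.1,3,1],[0,0,0,0.1,-0.1,3.3,1],[0,0,0,0.1,-0.1,3.5,1],[0,0,0,0.1,-0.1,3.6,1],[0,0,0,0.1,-0.1,3.6,1],[0,0,0,0.1,-0.1,3.6,1]]'
```

```text
time: 32.42
ee_pos: [0.5838, 0.0045, 0.1116]
eef_rot: [-3.141, 0.001, 3.141]
wrist_force: [-4.9, -0.1, 6.2]
finger_gap: 0.331
gripper_force: 61.6
```

Height matches seating and there is an upward reaction. I'll release, rise and check.

```bash
python3 -m crank '[[0,0,0,0,0,0,0.6],[0,0,0,0,0,0,0.3],[0,0,0,0,0,0,0],[0,0,0,0,0,0,0],[0,0,0,0,0,-2,0],[0,0,0,0,0,-6,0],[0,0,0,0,0,-10,0],[0,0,0,0,0,-10,0],[0,0,0,0,0,-10,0]]'
python3 - <<'E'
from h import *
T=tool(); p,P,C,s=snap('wrist'); cv2.imwrite('pics/w8.png',p)
print(T[:3,3])
print('flange',circ(P,.09,.107,[.583,.005],.12))
m=(P[...,2]>.09)&(P[...,2]<.11)&(np.hypot(P[...,0]-.583,P[...,1]-.005)<.09)
q=P[m]; A=np.c_[q[:,:2]-[.583,.005],np.ones(len(q))]; print('plane',np.linalg.lstsq(A,q[:,2],rcond=None)[0])
print('plunger',circ(P,.108,.13,[.569,-.17],.045), delta([.567,-.1705,.18]))
E
```

```text
time: 33.55
ee_pos: [0.5836, 0.0045, 0.2098]
eef_rot: [3.141, -0.0, 3.141]
wrist_force: [-0.4, 0.9, -0.7]
finger_gap: 0.998
gripper_force: 0.0
[0.58364913 0.00453946 0.20983163]
flange (array([0.5825, 0.0055]), np.float64(0.1022), 36012, array([0.568 , 0.0052, 0.1006]))
plane [-0.00018774  0.00032056  0.10061057]
plunger (array([ 0.5657, -0.1692]), np.float64(0.0264), 2989, array([ 0.5647, -0.1668,  0.1153])) [  1.6  -17.51   2.91]
```

The lid is seated level: flange top at 100.6 mm as at the start, tilt under 0.001 rad. I'll move the shut fingers over the plunger.

```bash
python3 -m crank '[[0,0,0,0.5,-5.5,0,1],[0,0,0,1,-11,0,1],[0,0,0,1.5,-16,0,1],[0,0,0,1.6,-17.5,0,1],[0,0,0,1.6,-17.5,3,1],[0,0,0,1.6,-17.5,7,1],[0,0,0,1.6,-17.5,8,1],[0,0,0,1.6,-17.5,8,1],[0,0,0,1.6,-17.5,8,1]]'
```

```text
time: 34.72
ee_pos: [0.5688, -0.1705, 0.1318]
eef_rot: [-3.141, 0.002, -3.141]
wrist_force: [-0.2, 0.4, -0.4]
finger_gap: -0.001
gripper_force: 0.0
```

```bash
python3 -m crank '[[0,0,0,0.1,0,1,1],[0,0,0,0.1,0,2,1],[0,0,0,0.1,0,3,1],[0,0,0,0.1,0,4,1],[0,0,0,0.1,0,4.6,1],[0,0,0,0.1,0,5,1],[0,0,0,0.1,0,5.2,1],[0,0,0,0.1,0,5.2,1]]'
```

```text
time: 35.72
ee_pos: [0.568, -0.1709, 0.0894]
eef_rot: [-3.138, 0.008, -3.142]
wrist_force: [-22.3, 9.7, 68.4]
finger_gap: -0.003
gripper_force: 34.1
```

At the stop (z = 0.0894), though pressing harder than needed. I'll come up, then do the second stroke shallower.

```bash
python3 -m crank '[[0,0,0,0,0,-1,1],[0,0,0,0,0,-3,1],[0,0,0,0,0,-5.2,1],[0,0,0,0,0,-5.2,1],[0,0,0,0,0,-5.2,1],[0,0,0,0,0,-5.2,1]]'
python3 - <<'E'
from h import *
T=tool(); p,P,C,s=snap('wrist'); print(T[:3,3]); q=P[(np.hypot(P[...,0]-.566,P[...,1]+.17)<.024)]; print(np.nanpercentile(q[:,2],[10,50,75]))
m=(P[...,2]>.09)&(P[...,2]<.11)&(np.hypot(P[...,0]-.583,P[...,1]-.005)<.09)
q=P[m]; A=np.c_[q[:,:2]-[.583,.005],np.ones(len(q))]; print('plane',np.linalg.lstsq(A,q[:,2],rcond=None)[0])
E
python3 -m crank '[[0,0,0,0,0,-2,1],[0,0,0,0,0,-2,1]]'
```

```text
time: 36.48
ee_pos: [0.5657, -0.1701, 0.1286]
eef_rot: [3.14, -0.003, 3.141]
wrist_force: [-0.4, -0.3, 0.8]
finger_gap: -0.0
gripper_force: 0.0
[ 0.56567978 -0.17005975  0.12864549]
[0.1156599  0.20141102 0.21573277]
plane [-0.00029372  0.00137961  0.10078809]
time: 36.78
ee_pos: [0.5675, -0.1708, 0.1509]
eef_rot: [-3.141, 0.002, 3.141]
wrist_force: [1.0, 0.2, -0.7]
finger_gap: 0.003
gripper_force: 0.0
```

```bash
python3 -m crank '[[0,0,0,0,0,2,1],[0,0,0,0,0,3.5,1],[0,0,0,0,0,4.5,1],[0,0,0,0,0,5.5,1],[0,0,0,0,0,6.3,1],[0,0,0,0,0,6.7,1],[0,0,0,0,0,6.7,1],[0,0,0,0,0,6.7,1]]'
```

```text
time: 37.78
ee_pos: [0.5664, -0.1703, 0.0897]
eef_rot: [-3.14, 0.003, 3.141]
wrist_force: [-16.2, 5.9, 43.1]
finger_gap: -0.001
gripper_force: 21.7
```

```bash
python3 -m crank '[[0,0,0,0,0,-1,1],[0,0,0,0,0,-3,1],[0,0,0,0,0,-7,1],[0,0,0,0,0,-12,1],[0,0,0,10,0,-14,1],[0,0,0,15,0,-14,1],[0,0,0,20,0,-14,1],[0,0,0,20,0,-14,1],[0,0,0,20,0,-14,1]]'
python3 - <<'E'
from h import *
p,P,C,s=snap('top'); cv2.imwrite('pics/top9.png',p)
print('plunger',circ(P,.108,.13,[.569,-.17],.045)); print('flange',circ(P,.09,.107,[.583,.005],.13))
p,P,C,s=snap('wrist'); m=(P[...,2]>.09)&(P[...,2]<.11)&(np.hypot(P[...,0]-.583,P[...,1]-.005)<.09)
q=P[m]; A=np.c_[q[:,:2]-[.583,.005],np.ones(len(q))]; print('plane',len(q),np.linalg.lstsq(A,q[:,2],rcond=None)[0])
E
```

```text
time: 38.9
ee_pos: [0.3665, -0.1705, 0.2233]
eef_rot: [-3.141, 0.001, 3.14]
wrist_force: [-0.2, -0.2, -0.5]
finger_gap: -0.002
gripper_force: 0.0
plunger (array([ 0.5683, -0.1707]), np.float64(0.0257), 304, array([ 0.5687, -0.1705,  0.1154]))
flange (array([0.5848, 0.0041]), np.float64(0.1018), 4461, array([0.5835, 0.0039, 0.1006]))
plane 2435 [-6.47309766e-04  3.53317487e-05  1.00609179e-01]
```

View pics/top9.png

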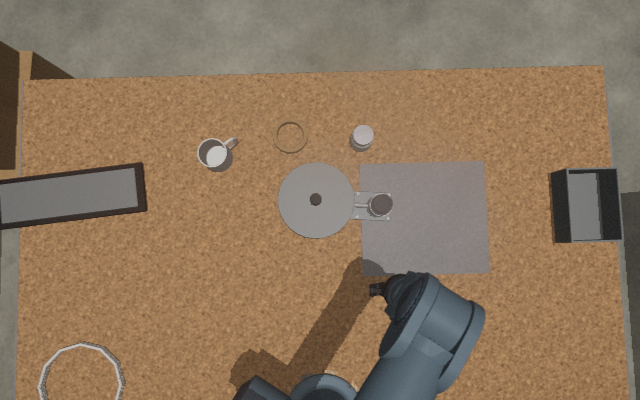

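The final view shows the lid home at (316,200), the plunger up at (381,205) and the arm clear. The jar, mug and tape are where they started. I'll hand in.

```bash
python3 -c "
from rig import arm
print(arm.close_job())"
```

```text
the job is handed in; nothing more can be done
None
```

I've handed the job in, with no verdict returned: all three lenses on the bench stand upright in the pot, the lid is seated level, the pump had two full strokes and is back up, and the jar, mug and tape are untouched.

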